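# Bond the sponge caddy into the corner of the upstand

### The arm

A 6-joint arm with a two-finger parallel gripper is mounted at the origin on the work surface. World frame = base frame: x ahead of the robot, y to its left, z up, the work surface at z = 0. Lengths are in m, angles in rad, forces in N, time in s.
With the tool pointing down it reaches from about 0.325 to 0.85 m from the base axis. Payload 15.5 kg.
Tool frame: the origin (TCP) lies midway between the tips of the shut fingers; the grasp point (between the pads) lies 19 mm behind it; z points along the fingers, y is the line along which they close (so a half turn about z gives the same grasp; the last joint's range is limited). The gripper opens to 91 mm and grips with 3 to 60 N. Pads are 32 mm wide; open, the fingers measure 118 mm over their backs; the gripper's body (76 mm by 178 mm) begins 60 mm behind the grasp point.
Start: joints at [-0.096, 0.494, 1.345, -0, 1.302, -0.096], TCP at [0.625, 0, 0.214] pointing down, gripper open.
Joint ranges: [-2.91, 2.91], [-0.82, 2.16], [0.22, 2.67], [-1.22, 4.37], [0.12, 2.79], [-3.08, 3.08]. Speed limits (rad/s): [1.89, 1.89, 2.57, 3.01, 3.01, 3.01].

### API

Orientations are given as a 3x3 rotation matrix whose columns are the frame's x, y, z axes.
In Python, from workcell import r, get_image, calibration, order, find_in, trace, place_of gives the robot as it stands.
- The arm moves only by the tool servo_tool, never from a script. Its argument "steps" is a list of rows, each an object of numbers: "hand": the finger opening in m, from 0 to 0.0912; "dx", "dy", "dz": the shift along the world's x, y, z in m; "yaw": the turn about the world's z in degrees. In form: [{"hand": .., "dx": .., "dy": .., "dz": .., "yaw": ..}, ...]. A call has 1 to 8 rows; each row is the pose to reach, as a shift and turn from the pose commanded when the call began; what a row does not reach only later rows make up. A row lasts 1/10 s, in which the tool goes at most 50 mm and 8.59 degrees, less where a joint would pass 70% of its speed; a pose out of reach is approached as far as the arm can. A call with a gripper value outside its range is refused whole. The fingers move at their own pace and stop on an object; "newtons" is the grip in N (left out, the last holds). Time passes only in rows, so rows that repeat a pose let the fingers close. It gives the time, the measured TCP pose, the force, the opening and the grip force at its end, in the units of the state.
- r.read_state(): the state, without advancing time (a new reading comes with each control period).
- get_image(name): name is "scene" or "side" or "wrist"; returns the picture (400x640x3 uint8, red, green, blue); there is no depth.
- calibration(name): a dict with "camera_matrix" (3x3 intrinsics, pixels), "extrinsics" (4x4, takes a point from camera to world coordinates). Camera axes: x right, y down, z forward; pixel columns grow to the right and rows downward; lengths in m; the calibration is good to about 2 mm. A picture is of the moment at which its call begins: read the wrist's pose just before it. calibration takes no time and is no camera call; for the wrist camera it gives the pose at the moment of the call.
- order.job_done(): hands the job in; it is judged then, once.
Trained networks look in the newest picture that a camera, given by its name, has taken for a name from the list of things; names that differ only in an ending like _2 or _b are one class to them, and where a whole thing is asked for, a point or a joint stands for the part that bears it (a point fixed in the world has none). Each returns a list of dicts, best first, with "score" (0 to 1); they miss things now and then, are a little off and sometimes report something else, mostly with a low value. They report only what shows in the picture. A call takes as long as a camera call. They do not tell look-alikes from the thing itself.
- find_in(camera, name): "xy" ([column, row] in pixels, amid what is visible of it).
- trace(camera, name): "pixels" (400x640 bool, what is visible of it) and "xy" ([column, row] in pixels, amid what is visible of it).
- place_of(camera, name): "xy" ([column, row] in pixels: a listed point, or the origin of a listed thing).
The state is a dict: "time": time; "q": joint angles; "joint_vel": joint speeds; "joint_efforts": joint torques, N m; "tcp_pos": TCP position; "tcp_rot": TCP orientation; "contact_force": force on the tool from outside, world axes, zero at the start; "moment": the same for the moment, N m; "grip_width": finger opening in m; "grasp_force": force on a finger pad.
Only numpy, scipy, OpenCV 4.12 (cv2) and the standard library are available. Lean on these libraries where they do the work, as an engineer would, in place of code of your own. Each camera call takes 0.05 s, during which the arm holds its last target. There are 200 camera calls.

### The job

Squeeze the trigger of the adhesive gun fully home against its handle and let it spring back, so that the corner gets its shot of adhesive; only then fetch the rectangular sponge caddy. Stand it on the worktop fully home in the inner corner of the low tiled upstand, its long side flush along the longer wall and its short side against the shorter wall, and finish while still pressing it with the fingers against both walls at once: do not let go, the adhesive is setting. Keep the caddy upright throughout, and leave the crockery, bottles and ladle where they are.

Things in the scene. Friction and masses are not known exactly. Their poses are not given: they have to be found in the camera images.
- gun: Grey adhesive gun lying on its side in a fixed cradle, nozzle towards -y. Origin on the worktop under the middle of its handle, z up. The handle is a level bar along x (x -55 to +80), 30 wide (y -15 to 15), 25 to 55 above the worktop, free to straddle from above (post under it at x -45). The barrel, radius 26, lies along y at x 100, from y 65 to -106, then the nozzle to -168; top 68 high. mm.
- gun_handle (a point): Centre of the gun's handle, 40 above the worktop, straight above the origin of the gun; axes as the gun's.
- trigger_pad (a point): Where to squeeze: on the centre line of the steel trigger bar, 62 mm from its vertical hinge (gun's x 62, y -20.5), 40 above the worktop. Bar 88 long, 10 thick, 28 to 52 above the worktop, on the gun's -y side of the handle. This point lies at gun's x 2, y -36 at rest; x 0, y -20.5 squeezed, the bar then flat on the handle. Handle plus bar: 56 across at rest, 41 squeezed.
- trigger (a joint): Trigger angle: 0 released (its spring returns it), 0.25 rad fully home against the handle; it counts as fully home above 0.21 and as let go below 0.03. About 3 N at the pad starts it, 8 N holds it home.
- corner: Inner corner of a low white L-shaped tiled upstand fixed to the worktop; origin at the inner corner at worktop level. Longer wall: from the origin 120 mm along -y, inner face at x 0. Shorter wall: 100 along -x, inner face at y 0. Both 14 thick, 25 high. The caddy goes in the quadrant of negative x and y: fully home its origin lies at x -35, y -45 mm, its long axis along this y axis.
- long_wall: The longer wall of the upstand; same origin and axes as the corner. Friction of the caddy on walls and worktop is about 0.5 to 0.7, so pressing hard on one wall, or down, resists sliding home against the other.
- short_wall: The shorter wall of the upstand; same origin and axes as the corner.
- caddy: Loose grey stoneware caddy, 0.2 to 0.4 kg: foot 90 long (x) by 70 wide (y) by 20 mm high, with an upright fin in the middle to grip from above, 70 long (along x), 12 thick, top 72 above the underside. Origin at the centre of the underside; a half turn makes no difference. Not the round dish. Pressing counts from 2 N on each wall; 4 to 15 N is plenty.
- mug: Bystander: yellow mug, 76 across, 90 high, origin under its centre.
- round_dish: Bystander: round grey dish, 80 across, 22 high, origin under its centre.
- tumbler: Bystander: glass tumbler, 68 across, 100 high, origin under its centre.
- dispenser: Bystander: grey soap jar, 72 across, 160 high, origin under its centre.
- ladle: Bystander: steel ladle lying flat, 240 long along its x axis.
- bowl: Bystander: white bowl, 120 across, 50 high, origin under its centre.
- soap: Bystander: white bottle, 84 across, 200 high, origin under its centre.
Mind the look-alikes: they are no part of the job. What is shaped like the caddy but black, purple or turquoise is not meant.

How it is judged:
By the outcome, as a careful person would: the job done as asked, in the order asked, and still so for the second after the job is handed in, while the arm keeps its last pose, push and grip.
It also fails if it takes over 70 s, if anything falls off the work surface, if the arm or the gripper's body presses on something with over 40 N, if the wrist force passes 120 N, or if a joint passes its speed limit or range.

## Working session

There is one attempt and no reset: what is moved stays moved. The work goes in short steps, Python scripts to look and compute and a tool call to move; the robot and the scene stay as the last step left them, time stands still between calls to the robot, and variables do not carry over. Pictures are saved under pics/ and viewed, at most 10 in all, crops included, and the job is handed in when it is done.

Besides the shell and the picture viewer there is one more tool, called as name(argument=value, ...), one argument or row to a line, values as JSON. servo_tool: Moves the arm, as the interface text tells. Its arguments: {"type":"object","properties":{"steps":{"type":"array","items":{"type":"object","properties":{"hand":{"type":"number"},"dx":{"type":"number"},"dy":{"type":"number"},"dz":{"type":"number"},"yaw":{"type":"number"}}}},"newtons":{"type":"number"}},"required":["steps"]}

```bash
mkdir -p pics; cat > h.py <<'E'
import numpy as np, cv2
from workcell import r,get_image,calibration,order,find_in,trace,place_of
def ray(cam,px,z,c=None):
    c=c or calibration(cam);K=np.array(c["camera_matrix"]);T=np.array(c["extrinsics"])
    d=T[:3,:3]@np.linalg.solve(K,[px[0],px[1],1]);o=T[:3,3]
    return (o+d*(z-o[2])/d[2])
def proj(cam,P):
    c=calibration(cam);K=np.array(c["camera_matrix"]);T=np.linalg.inv(np.array(c["extrinsics"]))
    p=T[:3,:3]@np.array(P,float).T+T[:3,3:4];p=K@p;return (p[:2]/p[2]).T
def save(im,n): cv2.imwrite("pics/"+n,im[:,:,::-1])
E
python3 - <<'E'
from h import *
np.set_printoptions(precision=4,suppress=True)
for c in("scene","side"):
    save(get_image(c),c+"0.png")
    print(c,calibration(c)["extrinsics"][:3,3] if hasattr(calibration(c)["extrinsics"],'shape') else calibration(c)["extrinsics"])
    for n,z in(("gun",0),("gun_handle",.04),("trigger_pad",.04),("corner",0),("caddy",0)):
        for d in place_of(c,n)[:4]: print(n,round(d["score"],2),np.round(d["xy"]),ray(c,d["xy"],z)[:2])
E
```

```text
scene [1.3785 0.1801 1.0676]
gun 0.87 [399. 215.] [0.4983 0.245 ]
gun_handle 0.89 [400. 204.] [0.4893 0.2441]
trigger_pad 0.59 [317. 234.] [0.6324 0.0327]
trigger_pad 0.55 [384. 203.] [0.4945 0.2007]
corner 0.86 [312. 234.] [0.6028 0.0139]
corner 0.21 [210. 234.] [ 0.6485 -0.2666]
caddy 0.88 [194. 187.] [ 0.4902 -0.3688]
caddy 0.85 [241. 198.] [ 0.5098 -0.2166]
caddy 0.69 [247. 128.] [ 0.2033 -0.2818]
caddy 0.69 [231. 283.] [ 0.7906 -0.1631]
side [ 0.0149 -0.8228  0.8843]
gun 0.74 [286. 162.] [0.478  0.2347]
gun 0.37 [459. 271.] [ 0.671  -0.4049]
gun_handle 0.85 [289. 149.] [0.4967 0.244 ]
trigger_pad 0.67 [296. 156.] [0.4992 0.1974]
corner 0.66 [350. 185.] [0.6054 0.0237]
caddy 0.81 [398. 291.] [ 0.4946 -0.3783]
caddy 0.76 [267. 313.] [ 0.1826 -0.2777]
caddy 0.63 [429. 203.] [ 0.7748 -0.1645]
caddy 0.6 [369. 248.] [ 0.5103 -0.2245]
```

View pics/scene0.png

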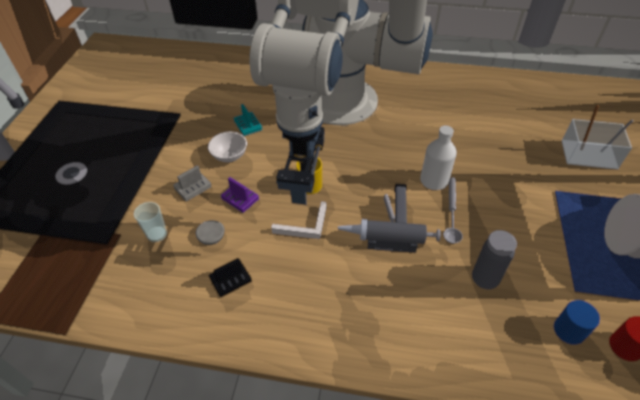

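View pics/side0.png

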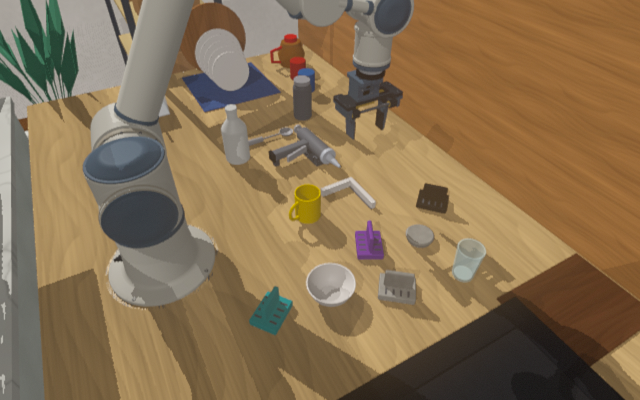

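Scene view: the grey caddy is at (194,187), with purple (240,195), black (231,277) and turquoise (248,120) look-alikes around it. The upstand corner is at about (315,234). The gun is at (400,215), with its handle pointing towards the robot. The soap bottle stands near the handle.

```bash
python3 - <<'E'
from h import *
np.set_printoptions(precision=4,suppress=True)
for c in("scene","side"):
    get_image(c)
    for n in("soap","mug","ladle","bowl","tumbler","round_dish","dispenser"):
        for d in place_of(c,n)[:1]: print(c,n,round(d["score"],2),np.round(d["xy"]),ray(c,d["xy"],0)[:2])
c=calibration("wrist");save(get_image("wrist"),"w0.png");print(np.array(c["extrinsics"]),c["camera_matrix"])
for n,z in(("corner",0),("gun_handle",.04),("trigger_pad",.04)):
    for d in place_of("wrist",n)[:2]: print(n,round(d["score"],2),np.round(d["xy"]),ray("wrist",d["xy"],z,c)[:2])
E
```

```text
scene soap 0.67 [434. 182.] [0.3519 0.3423]
scene ladle 0.92 [452. 212.] [0.462  0.3943]
scene bowl 0.64 [229. 153.] [ 0.3318 -0.3077]
scene tumbler 0.82 [156. 236.] [ 0.6798 -0.4125]
scene round_dish 0.73 [208. 232.] [ 0.6454 -0.2713]
scene dispenser 0.63 [488. 280.] [0.6728 0.4835]
side soap 0.65 [237. 154.] [0.3464 0.3573]
side mug 0.86 [307. 210.] [ 0.4296 -0.0133]
side ladle 0.48 [268. 136.] [0.4899 0.4089]
side bowl 0.61 [328. 294.] [ 0.3357 -0.3016]
side tumbler 0.77 [459. 271.] [ 0.6712 -0.4043]
side round_dish 0.87 [416. 238.] [ 0.6479 -0.2591]
side dispenser 0.92 [304. 114.] [0.677  0.4791]
[[ 1.     -0.001   0.0003  0.6244]
 [-0.0009 -0.9604 -0.2785  0.0785]
 [ 0.0005  0.2785 -0.9604  0.3854]
 [ 0.      0.      0.      1.    ]] [[311.8974   0.     319.6445]
 [  0.     311.8974 196.7563]
 [  0.       0.       1.    ]]
corner 0.88 [299. 154.] [0.5991 0.0219]
```

View pics/w0.png

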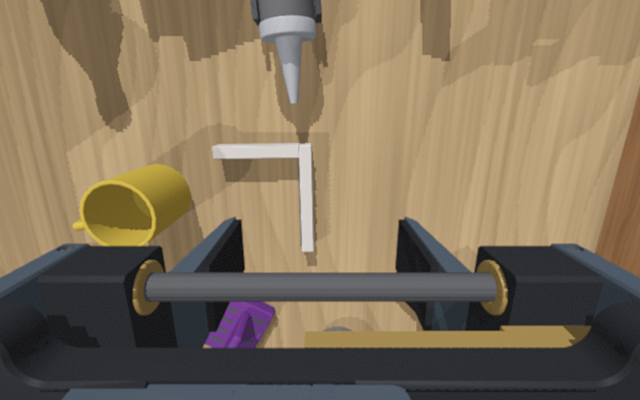

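The wrist view shows the corner at (303,150), square to the image axes, the gun nozzle at (293,100), and the mug on the left.

servo_tool(
  steps=[
    {"dx": -0.03,"dy": 0.03,"dz": 0.02},
    {"dx": -0.06,"dy": 0.06,"dz": 0.04},
    {"dx": -0.09,"dy": 0.09,"dz": 0.04},
    {"dx": -0.11,"dy": 0.12,"dz": 0.04},
    {"dx": -0.11,"dy": 0.12,"dz": 0.04},
    {"dx": -0.11,"dy": 0.12,"dz": 0.04},
  ],
)

```text
validation failed for argument at $.st...
```

```bash
python3 - <<'E'
from h import *
np.set_printoptions(precision=4,suppress=True)
print(r.read_state()["tcp_pos"],r.read_state()["tcp_rot"])
c=calibration("wrist");im=get_image("wrist");save(im,"w1.png");print(np.array(c["extrinsics"])[:3,3])
for n,z in(("gun",0),("gun_handle",.04),("trigger_pad",.04),("corner",0)):
    for d in place_of("wrist",n)[:2]: print(n,round(d["score"],2),np.round(d["xy"]),ray("wrist",d["xy"],z,c)[:2])
E
```

```text
[0.625  0.     0.2139] [[-0.  1.  0.]
 [ 1.  0. -0.]
 [-0.  0. -1.]]
[0.6244 0.0785 0.3854]
corner 0.59 [300. 156.] [0.6002 0.0193]
```

View pics/w1.png

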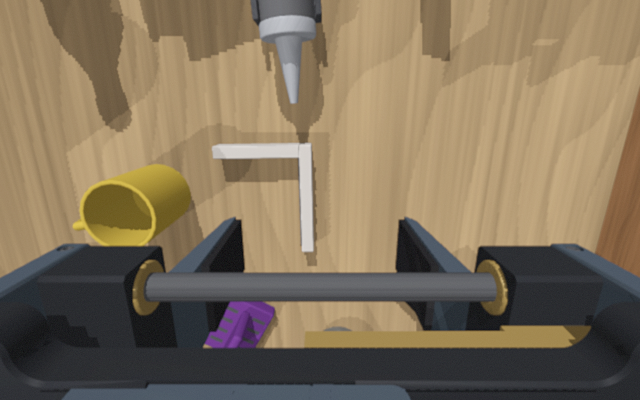

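The move was refused and the picture hasn't changed. I'll resend it with every field filled in.

servo_tool(
  steps=[
    {"hand": 0.09,"dx": -0.03,"dy": 0.03,"dz": 0.02,"yaw": 0},
    {"hand": 0.09,"dx": -0.06,"dy": 0.06,"dz": 0.04,"yaw": 0},
    {"hand": 0.09,"dx": -0.09,"dy": 0.09,"dz": 0.04,"yaw": 0},
    {"hand": 0.09,"dx": -0.11,"dy": 0.12,"dz": 0.04,"yaw": 0},
    {"hand": 0.09,"dx": -0.11,"dy": 0.12,"dz": 0.04,"yaw": 0},
    {"hand": 0.09,"dx": -0.11,"dy": 0.12,"dz": 0.04,"yaw": 0},
  ],
)

```text
time: 2.45
tcp_pos: [0.5149, 0.1205, 0.2542]
tcp_rot: [[-0.002, 1.0, 0.001], [1.0, 0.002, -0.0], [-0.0, 0.001, -1.0]]
contact_force: [1.9, -0.6, 0.6]
grip_width: 0.0899
grasp_force: 0.0
```

```bash
python3 - <<'E'
from h import *
np.set_printoptions(precision=4,suppress=True)
c=calibration("wrist");im=get_image("wrist");save(im,"w2.png");print(np.array(c["extrinsics"])[:3,3])
for n,z in(("gun",0),("gun_handle",.04),("trigger_pad",.04),("corner",0)):
    for d in place_of("wrist",n)[:2]: print(n,round(d["score"],2),np.round(d["xy"]),ray("wrist",d["xy"],z,c)[:2])
E
```

```text
[0.514  0.199  0.4257]
gun 0.7 [296.  70.] [0.4839 0.2438]
gun_handle 0.91 [292.  66.] [0.4821 0.2431]
gun_handle 0.31 [376. 233.] [0.5897 0.0362]
trigger_pad 0.56 [296. 102.] [0.4867 0.2033]
corner 0.95 [377. 230.] [0.5994 0.0245]
```

View pics/w2.png

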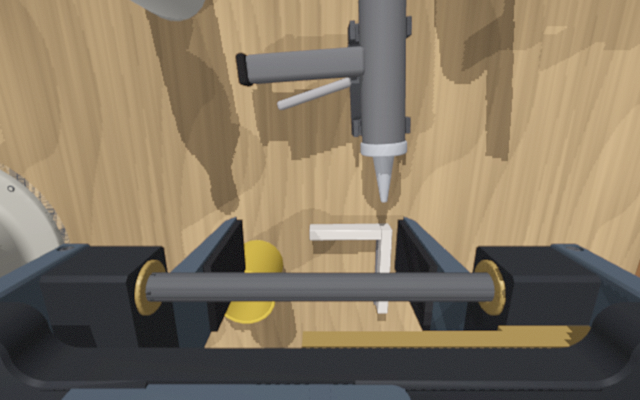

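The wrist view shows the handle from (246,68) to (361,62), the trigger bar below it from (280,105) to (350,82), the nozzle tip at (383,201), and the corner at (377,238).

```bash
python3 - <<'E'
from h import *
np.set_printoptions(precision=4,suppress=True)
for p,z in [((246,55),.055),((246,84),.055),((360,46.5),.055),((361,77.5),.055),((384,143),.042),((383,201),.042),((280,105),.052),((350,82),.052)]:print(p,ray("wrist",p,z)[:2])
im=get_image("wrist").astype(int)
m=((im.min(2)>170)).astype(np.uint8);m[:215]=0;m[325:]=0;m[:,:300]=0;m[:,400:]=0
m2=cv2.resize(im[210:330,290:410].astype(np.uint8),None,fx=5,fy=5,interpolation=cv2.INTER_CUBIC)
h=cv2.resize(im[20:140,220:380].astype(np.uint8),None,fx=5,fy=5,interpolation=cv2.INTER_CUBIC)[:600]
save(m2[:, :],"c.png");save(h,"hd.png")
E
```

```text
(246, 55) [0.4348 0.2517]
(246, 84) [0.4328 0.2219]
(360, 46.5) [0.559 0.26 ]
(361, 77.5) [0.5612 0.2284]
(384, 143) [0.5935 0.1546]
(383, 201) [0.5963 0.0808]
(280, 105) [0.4696 0.1993]
(350, 82) [0.5494 0.224 ]
```

View pics/hd.png

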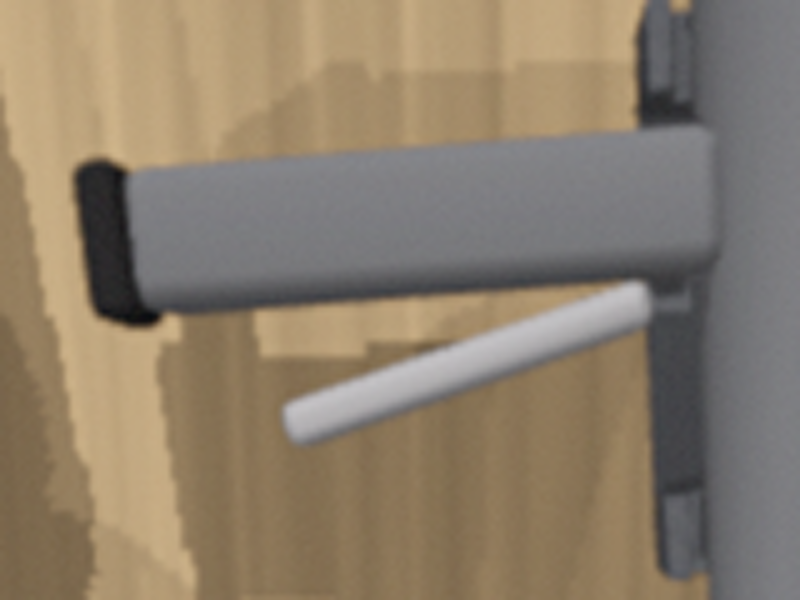

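View pics/c.png

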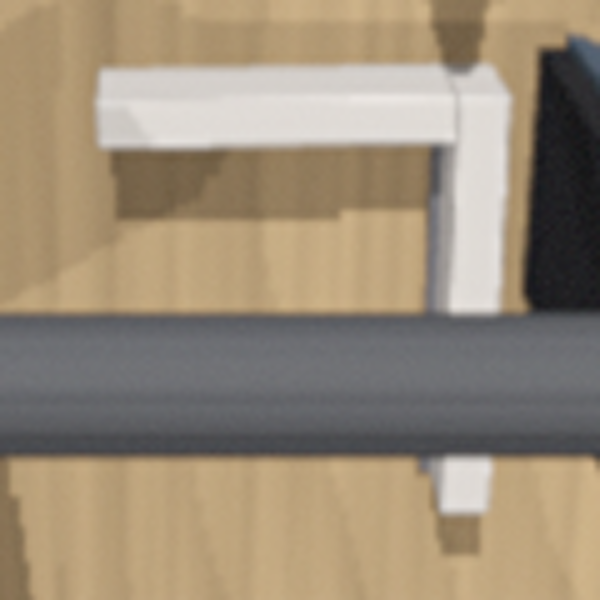

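servo_tool(
  steps=[
    {"hand": 0.0912,"dx": -0.01,"dy": 0.02,"dz": 0,"yaw": -8},
    {"hand": 0.0912,"dx": -0.02,"dy": 0.05,"dz": 0,"yaw": -16},
    {"hand": 0.0912,"dx": -0.027,"dy": 0.08,"dz": 0,"yaw": -24},
    {"hand": 0.0912,"dx": -0.027,"dy": 0.1,"dz": 0,"yaw": -32},
    {"hand": 0.0912,"dx": -0.027,"dy": 0.1165,"dz": 0,"yaw": -40},
    {"hand": 0.0912,"dx": -0.027,"dy": 0.1165,"dz": 0,"yaw": -48},
    {"hand": 0.0912,"dx": -0.027,"dy": 0.1165,"dz": 0,"yaw": -56},
    {"hand": 0.0912,"dx": -0.027,"dy": 0.1165,"dz": 0,"yaw": -64},
  ],
)

```text
time: 3.55
tcp_pos: [0.4883, 0.2363, 0.2537]
tcp_rot: [[0.901, 0.433, -0.0], [0.433, -0.901, -0.0], [-0.0, 0.0, -1.0]]
contact_force: [-0.3, -0.3, 1.3]
grip_width: 0.0912
grasp_force: 0.0
```

servo_tool(
  steps=[
    {"hand": 0.0912,"dx": 0,"dy": 0,"dz": 0,"yaw": -8},
    {"hand": 0.0912,"dx": 0,"dy": 0,"dz": -0.02,"yaw": -16},
    {"hand": 0.0912,"dx": 0,"dy": 0,"dz": -0.06,"yaw": -23},
    {"hand": 0.0912,"dx": 0,"dy": 0,"dz": -0.1,"yaw": -23},
    {"hand": 0.0912,"dx": 0,"dy": 0,"dz": -0.13,"yaw": -23},
    {"hand": 0.0912,"dx": 0,"dy": 0,"dz": -0.13,"yaw": -23},
    {"hand": 0.0912,"dx": 0,"dy": 0,"dz": -0.13,"yaw": -23},
    {"hand": 0.0912,"dx": 0,"dy": 0,"dz": -0.13,"yaw": -23},
  ],
)

```text
time: 4.35
tcp_pos: [0.4892, 0.2368, 0.1256]
tcp_rot: [[0.999, 0.052, 0.002], [0.052, -0.999, 0.001], [0.002, -0.001, -1.0]]
contact_force: [-0.5, -0.0, 0.2]
grip_width: 0.0914
grasp_force: 0.0
```

```bash
python3 - <<'E'
from h import *
np.set_printoptions(precision=4,suppress=True)
for cam in("wrist","scene","side"):
    im=get_image(cam)
    if cam=="wrist":save(im,"w3.png")
    if cam=="side":save(cv2.resize(im[50:220,200:420],None,fx=3,fy=3),"s3.png")
    for n,z in(("gun_handle",.04),("trigger_pad",.04)):
        for d in place_of(cam,n)[:2]: print(cam,n,round(d["score"],2),np.round(d["xy"]),ray(cam,d["xy"],z)[:2])
E
```

```text
wrist gun_handle 0.69 [310. 208.] [0.483  0.2442]
wrist trigger_pad 0.8 [351. 202.] [0.4892 0.2091]
scene gun_handle 0.63 [399. 203.] [0.488  0.2407]
scene trigger_pad 0.64 [390. 202.] [0.4881 0.2145]
side gun_handle 0.58 [287. 151.] [0.4843 0.2357]
side trigger_pad 0.58 [291. 153.] [0.4932 0.2231]
```

View pics/w3.png

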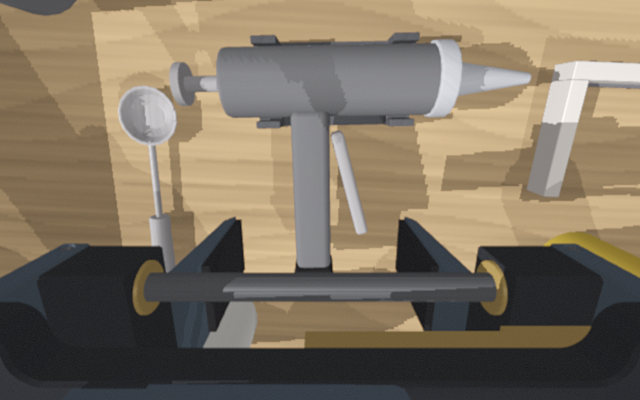

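The wrist view shows the handle running vertically at columns 296 to 329, between the fingers, with the trigger bar to its right. The ladle handle is at (160,240), outside the left finger.

```bash
python3 - <<'E'
from h import *
np.set_printoptions(precision=4,suppress=True)
for p,z in [((175,262),.01),((150,150),.01),((296,200),.055),((329,200),.055),((297,262),.055),((330,262),.055),((351,233),.052),((367,233),.052),((333,135),.052)]:print(p,ray("wrist",p,z)[:2])
E
```

```text
(175, 262) [0.4072 0.3791]
(150, 150) [0.5201 0.3932]
(296, 200) [0.493  0.2555]
(329, 200) [0.4943 0.229 ]
(297, 262) [0.4376 0.253 ]
(330, 262) [0.4391 0.2248]
(351, 233) [0.4654 0.2086]
(367, 233) [0.4661 0.1952]
(333, 135) [0.5457 0.2289]
```

servo_tool(
  steps=[
    {"hand": 0.0912,"dx": 0,"dy": 0,"dz": -0.04,"yaw": 0},
    {"hand": 0.0912,"dx": 0,"dy": 0,"dz": -0.08,"yaw": 0},
    {"hand": 0.0912,"dx": 0,"dy": 0,"dz": -0.1,"yaw": 0},
    {"hand": 0.0912,"dx": 0,"dy": 0,"dz": -0.102,"yaw": 0},
    {"hand": 0.0912,"dx": 0,"dy": 0,"dz": -0.102,"yaw": 0},
  ],
)

```text
time: 5.3
tcp_pos: [0.488, 0.2365, 0.0221]
tcp_rot: [[0.999, 0.052, -0.001], [0.052, -0.999, -0.0], [-0.001, 0.0, -1.0]]
contact_force: [0.6, 0.4, 0.4]
grip_width: 0.0915
grasp_force: 0.0
```

servo_tool(
  newtons=25,
  steps=[
    {"hand": 0.05,"dx": 0,"dy": 0,"dz": 0,"yaw": 0},
    {"hand": 0.05,"dx": 0,"dy": 0,"dz": 0,"yaw": 0},
    {"hand": 0.03,"dx": 0,"dy": 0,"dz": 0,"yaw": 0},
    {"hand": 0.03,"dx": 0,"dy": 0,"dz": 0,"yaw": 0},
    {"hand": 0.03,"dx": 0,"dy": 0,"dz": 0,"yaw": 0},
    {"hand": 0.03,"dx": 0,"dy": 0,"dz": 0,"yaw": 0},
    {"hand": 0.03,"dx": 0,"dy": 0,"dz": 0,"yaw": 0},
    {"hand": 0.03,"dx": 0,"dy": 0,"dz": 0,"yaw": 0},
  ],
)

```text
time: 6.1
tcp_pos: [0.4872, 0.2381, 0.0219]
tcp_rot: [[0.999, 0.052, -0.001], [0.052, -0.999, 0.002], [-0.001, -0.002, -1.0]]
contact_force: [-7.0, 18.8, -2.7]
grip_width: 0.0404
grasp_force: 24.9
```

Opening is 40.4 mm, so the trigger is fully home. Next I'll release it, rise, and head to the caddy.

servo_tool(
  steps=[
    {"hand": 0.0912,"dx": 0,"dy": 0,"dz": 0,"yaw": 0},
    {"hand": 0.0912,"dx": 0,"dy": 0,"dz": 0,"yaw": 0},
    {"hand": 0.0912,"dx": 0,"dy": 0,"dz": 0,"yaw": 0},
    {"hand": 0.0912,"dx": 0,"dy": 0,"dz": 0,"yaw": 0},
    {"hand": 0.0912,"dx": 0,"dy": 0,"dz": 0,"yaw": 0},
    {"hand": 0.0912,"dx": 0,"dy": 0,"dz": 0.05,"yaw": 0},
    {"hand": 0.0912,"dx": 0,"dy": 0,"dz": 0.1,"yaw": 0},
    {"hand": 0.0912,"dx": 0,"dy": 0,"dz": 0.1,"yaw": 0},
  ],
)

```text
time: 6.9
tcp_pos: [0.4906, 0.2378, 0.1274]
tcp_rot: [[0.999, 0.052, 0.008], [0.052, -0.999, 0.003], [0.008, -0.003, -1.0]]
contact_force: [-0.3, 0.4, -1.2]
grip_width: 0.0913
grasp_force: 0.0
```

```bash
python3 - <<'E'
from h import *
np.set_printoptions(precision=4,suppress=True)
s=r.read_state();print(s["grip_width"],s["tcp_pos"])
get_image("wrist")
for n,z in(("gun_handle",.04),("trigger_pad",.04)):
    for d in place_of("wrist",n)[:2]: print(n,round(d["score"],2),np.round(d["xy"]),ray("wrist",d["xy"],z)[:2])
for cam in("scene","side"):
    im=get_image(cam)
    for d in trace(cam,"caddy"):
        m=d["pixels"];ys,xs=np.nonzero(m);print(cam,d["score"],d["xy"],im[m].mean(0),m.sum(),ray(cam,d["xy"],.03)[:2])
E
```

```text
0.09131834806824245 [0.4906 0.2378 0.1274]
gun_handle 0.65 [315. 208.] [0.4829 0.2406]
trigger_pad 0.65 [349. 203.] [0.4886 0.2109]
scene 0.84 [246.3, 122.9] [25.328 85.35  85.182] 500 [ 0.2115 -0.2788]
scene 0.83 [191.6, 184.5] [84.9219 81.2808 77.1973] 730 [ 0.5056 -0.3636]
scene 0.82 [231.5, 283.0] [24.8413 22.5934 22.4232] 964 [ 0.8068 -0.1515]
scene 0.74 [237.8, 194.0] [55.655  28.6155 71.1272] 684 [ 0.5197 -0.2186]
scene 0.61 [396.4, 232.1] [75.2048 73.1181 75.4601] 2608 [0.5829 0.241 ]
scene 0.21 [389.1, 208.7] [109.8049 102.2805  99.6829] 164 [0.5046 0.2156]
side 0.92 [369.5, 244.2] [105.1208  66.9623 113.0277] 795 [ 0.5016 -0.2361]
side 0.72 [271.5, 313.3] [ 57.159  103.8401  97.9947] 1126 [ 0.1848 -0.3023]
side 0.67 [433.5, 201.8] [81.2943 65.2613 46.0696] 819 [ 0.7626 -0.1893]
```

servo_tool(
  steps=[
    {"hand": 0.0912,"dx": 0,"dy": 0,"dz": 0.05,"yaw": 0},
    {"hand": 0.0912,"dx": 0,"dy": -0.02,"dz": 0.1,"yaw": 8},
    {"hand": 0.0912,"dx": 0,"dy": -0.06,"dz": 0.125,"yaw": 16},
    {"hand": 0.0912,"dx": 0,"dy": -0.1,"dz": 0.125,"yaw": 24},
    {"hand": 0.0912,"dx": 0,"dy": -0.14,"dz": 0.125,"yaw": 32},
    {"hand": 0.0912,"dx": 0,"dy": -0.18,"dz": 0.125,"yaw": 40},
    {"hand": 0.0912,"dx": 0,"dy": -0.22,"dz": 0.125,"yaw": 48},
    {"hand": 0.0912,"dx": 0,"dy": -0.26,"dz": 0.125,"yaw": 56},
  ],
)

```text
time: 8.05
tcp_pos: [0.4878, -0.0187, 0.2462]
tcp_rot: [[0.544, 0.839, -0.001], [0.839, -0.544, 0.0], [-0.0, -0.001, -1.0]]
contact_force: [0.1, -0.4, 0.0]
grip_width: 0.0908
grasp_force: 0.0
```

servo_tool(
  steps=[
    {"hand": 0.0912,"dx": 0,"dy": -0.05,"dz": 0,"yaw": 8},
    {"hand": 0.0912,"dx": 0,"dy": -0.1,"dz": 0,"yaw": 16},
    {"hand": 0.0912,"dx": 0,"dy": -0.15,"dz": 0,"yaw": 24},
    {"hand": 0.0912,"dx": 0,"dy": -0.2,"dz": 0,"yaw": 31},
    {"hand": 0.0912,"dx": 0,"dy": -0.25,"dz": 0,"yaw": 31},
    {"hand": 0.0912,"dx": 0,"dy": -0.3,"dz": 0,"yaw": 31},
    {"hand": 0.0912,"dx": 0,"dy": -0.35,"dz": 0,"yaw": 31},
    {"hand": 0.0912,"dx": 0,"dy": -0.39,"dz": 0,"yaw": 31},
  ],
)

```text
time: 8.85
tcp_pos: [0.4877, -0.3932, 0.2458]
tcp_rot: [[0.04, 0.999, -0.001], [0.999, -0.04, 0.001], [0.001, -0.001, -1.0]]
contact_force: [0.4, -0.6, 0.5]
grip_width: 0.0912
grasp_force: 0.0
```

servo_tool(
  steps=[
    {"hand": 0.0912,"dx": 0,"dy": -0.04,"dz": 0,"yaw": 0},
    {"hand": 0.0912,"dx": 0,"dy": -0.04,"dz": 0,"yaw": 0},
    {"hand": 0.0912,"dx": 0,"dy": -0.04,"dz": 0,"yaw": 0},
    {"hand": 0.0912,"dx": 0,"dy": -0.04,"dz": 0,"yaw": 0},
  ],
)

```text
time: 9.25
tcp_pos: [0.4882, -0.4302, 0.2462]
tcp_rot: [[0.039, 0.999, -0.001], [0.999, -0.039, 0.001], [0.001, -0.001, -1.0]]
contact_force: [0.5, -0.8, -0.3]
grip_width: 0.091
grasp_force: 0.0
```

```bash
python3 - <<'E'
from h import *
np.set_printoptions(precision=4,suppress=True)
s=r.read_state();print(s["q"])
im=get_image("wrist");save(im,"w4.png")
for d in place_of("wrist","caddy"): print(round(d["score"],2),np.round(d["xy"]),ray("wrist",d["xy"],0)[:2])
for d in trace("wrist","caddy"):
    m=d["pixels"];ys,xs=np.nonzero(m);print(d["score"],d["xy"],im[m].mean(0),xs.min(),xs.max(),ys.min(),ys.max())
E
```

```text
[-0.8142  0.5054  1.2316  0.0002  1.4061 -0.7753]
0.94 [319. 122.] [ 0.4895 -0.3713]
0.68 [70. 58.] [ 0.1839 -0.2827]
0.84 [315.7, 121.8] [158.3123 154.9638 148.3288] 276 364 79 165
0.66 [326.8, 15.5] [112.3499  68.7276 136.788 ] 288 358 0 37
0.57 [60.2, 58.6] [ 40.8804 104.3217 103.4892] 0 115 7 105
```

View pics/w4.png

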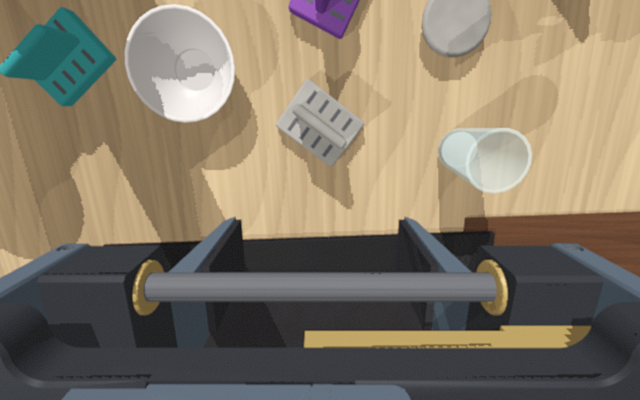

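The wrist view shows the grey caddy at (320,122). Its foot corners are about (310,80), (362,124), (334,165) and (278,125), and the fin runs diagonally from upper left to lower right.

```bash
python3 - <<'E'
from h import *
np.set_printoptions(precision=4,suppress=True)
im=get_image("wrist")
d=trace("wrist","caddy")[0];m=d["pixels"].astype(np.uint8)
ys,xs=np.nonzero(m);c=calibration("wrist")
Pm=np.array([ray("wrist",(x,y),.02,c)[:2] for x,y in zip(xs,ys)])
print(cv2.minAreaRect(((Pm)*1000).astype(np.float32)))
P=[ray("wrist",p,.02)[:2] for p in((310,80),(362,124),(334,165),(278,125))]
print(np.array(P),np.mean(P,0))
for i in range(4):
    v=P[(i+1)%4]-P[i];print(np.linalg.norm(v),np.degrees(np.arctan2(v[1],v[0])))
# fit: silhouette of model (foot + fin) vs mask IoU
from scipy.optimize import minimize
from scipy.ndimage import gaussian_filter
def box(L,W,z0,z1):return np.array([[a*L/2,b*W/2,z] for a in(-1,1) for b in(-1,1) for z in(z0,z1)])
K=np.array(c["camera_matrix"]);T=np.linalg.inv(np.array(c["extrinsics"]))
def sil(p):
    o=np.zeros(m.shape,np.uint8);R=np.array([[np.cos(p[2]),-np.sin(p[2])],[np.sin(p[2]),np.cos(p[2])]])
    for B in(box(.09,.07,0,.02),box(.07,.012,.02,.072)):
        w=B.copy();w[:,:2]=B[:,:2]@R.T+p[:2];q=K@(T[:3,:3]@w.T+T[:3,3:4]);q=(q[:2]/q[2]).T
        cv2.fillConvexPoly(o,cv2.convexHull(np.round(q*16).astype(np.int32)),1,shift=4)
    return o
best=minimize(lambda s:1-(lambda o:(o&m).sum()/(o|m).sum())(sil([.49+s[0]*.01,-.372+s[1]*.01,-.7+s[2]*.1])),[0,0,0],method="Nelder-Mead",options=dict(initial_simplex=[[0,0,0],[1,0,0],[0,1,0],[0,0,1.5]]))
s=best.x;print(best.fun,.49+s[0]*.01,-.372+s[1]*.01,np.degrees(-.7+s[2]*.1))
E
```

```text
((489.3773193359375, -372.9596862792969), (71.10993194580078, 90.84171295166016), 51.215003967285156)
[[ 0.4808 -0.3214]
 [ 0.5431 -0.3754]
 [ 0.5068 -0.4257]
 [ 0.4384 -0.3725]] [ 0.4923 -0.3737]
0.08245076178466199 -40.91889617307955
0.06200016842852707 -125.77747961240786
0.08671125988340087 142.1502228406162
0.06640847119562328 50.306319701705775
0.024595924104005573 0.4892244449567642 -0.37276896916802904 -39.0489251041034
```

servo_tool(
  steps=[
    {"hand": 0.0912,"dx": 0.001,"dy": 0.02,"dz": 0,"yaw": 8},
    {"hand": 0.0912,"dx": 0.001,"dy": 0.04,"dz": -0.02,"yaw": 16},
    {"hand": 0.0912,"dx": 0.001,"dy": 0.057,"dz": -0.04,"yaw": 24},
    {"hand": 0.0912,"dx": 0.001,"dy": 0.057,"dz": -0.06,"yaw": 32},
    {"hand": 0.0912,"dx": 0.001,"dy": 0.057,"dz": -0.08,"yaw": 40},
    {"hand": 0.0912,"dx": 0.001,"dy": 0.057,"dz": -0.1,"yaw": 48},
    {"hand": 0.0912,"dx": 0.001,"dy": 0.057,"dz": -0.12,"yaw": 53},
    {"hand": 0.0912,"dx": 0.001,"dy": 0.057,"dz": -0.12,"yaw": 53},
  ],
)

```text
time: 10.3
tcp_pos: [0.4883, -0.3729, 0.1248]
tcp_rot: [[-0.776, 0.631, -0.003], [0.631, 0.776, 0.003], [0.004, 0.0, -1.0]]
contact_force: [-0.6, 0.9, 0.3]
grip_width: 0.0915
grasp_force: 0.0
```

servo_tool(
  steps=[
    {"hand": 0.0912,"dx": 0,"dy": 0,"dz": 0,"yaw": 0},
    {"hand": 0.0912,"dx": 0,"dy": 0,"dz": 0,"yaw": 0},
  ],
)

```text
time: 10.5
tcp_pos: [0.4899, -0.3746, 0.1282]
tcp_rot: [[-0.773, 0.634, 0.001], [0.634, 0.773, -0.001], [-0.002, -0.0, -1.0]]
contact_force: [0.6, 0.2, 0.3]
grip_width: 0.0914
grasp_force: 0.0
```

```bash
python3 - <<'E'
from h import *
np.set_printoptions(precision=4,suppress=True)
get_image("wrist")
for d in place_of("wrist","caddy")[:2]: print(round(d["score"],2),np.round(d["xy"]),ray("wrist",d["xy"],0)[:2])
E
```

```text
0.92 [320. 185.] [ 0.4871 -0.3722]
0.81 [465. 104.] [ 0.5118 -0.2207]
```

servo_tool(
  steps=[
    {"hand": 0.0912,"dx": -0.001,"dy": 0.001,"dz": -0.04,"yaw": 0},
    {"hand": 0.0912,"dx": -0.001,"dy": 0.001,"dz": -0.07,"yaw": 0},
    {"hand": 0.0912,"dx": -0.001,"dy": 0.001,"dz": -0.09,"yaw": 0},
    {"hand": 0.0912,"dx": -0.001,"dy": 0.001,"dz": -0.098,"yaw": 0},
    {"hand": 0.0912,"dx": -0.001,"dy": 0.001,"dz": -0.098,"yaw": 0},
  ],
)

```text
time: 11.1
tcp_pos: [0.4882, -0.3732, 0.0287]
tcp_rot: [[-0.774, 0.633, -0.001], [0.633, 0.774, 0.001], [0.001, 0.0, -1.0]]
contact_force: [0.0, 0.4, 0.5]
grip_width: 0.0913
grasp_force: 0.0
```

servo_tool(
  newtons=30,
  steps=[
    {"hand": 0.0,"dx": 0,"dy": 0,"dz": 0,"yaw": 0},
    {"hand": 0.0,"dx": 0,"dy": 0,"dz": 0,"yaw": 0},
    {"hand": 0.0,"dx": 0,"dy": 0,"dz": 0,"yaw": 0},
    {"hand": 0.0,"dx": 0,"dy": 0,"dz": 0,"yaw": 0},
    {"hand": 0.0,"dx": 0,"dy": 0,"dz": 0,"yaw": 0},
    {"hand": 0.0,"dx": 0,"dy": 0,"dz": 0,"yaw": 0},
    {"hand": 0.0,"dx": 0,"dy": 0,"dz": 0,"yaw": 0},
    {"hand": 0.0,"dx": 0,"dy": 0,"dz": 0,"yaw": 0},
  ],
)

```text
time: 11.9
tcp_pos: [0.4883, -0.3732, 0.0289]
tcp_rot: [[-0.774, 0.633, -0.0], [0.633, 0.774, 0.0], [0.0, 0.0, -1.0]]
contact_force: [0.8, 0.1, 0.7]
grip_width: 0.0299
grasp_force: 0.0
```

servo_tool(
  newtons=30,
  steps=[
    {"hand": 0.0,"dx": 0,"dy": 0,"dz": 0,"yaw": 0},
    {"hand": 0.0,"dx": 0,"dy": 0,"dz": 0,"yaw": 0},
    {"hand": 0.0,"dx": 0,"dy": 0,"dz": 0,"yaw": 0},
    {"hand": 0.0,"dx": 0,"dy": 0,"dz": 0,"yaw": 0},
    {"hand": 0.0,"dx": 0,"dy": 0,"dz": 0,"yaw": 0},
    {"hand": 0.0,"dx": 0,"dy": 0,"dz": 0,"yaw": 0},
  ],
)

```text
time: 12.5
tcp_pos: [0.4884, -0.3732, 0.0289]
tcp_rot: [[-0.774, 0.633, 0.0], [0.633, 0.774, 0.0], [-0.0, 0.0, -1.0]]
contact_force: [2.8, 2.5, 0.4]
grip_width: 0.012
grasp_force: 30.0
```

Caddy is gripped, at 12.0 mm. I'll lift it and, meanwhile, fit the corner pose from the earlier unobstructed picture.

servo_tool(
  steps=[
    {"hand": 0.0,"dx": 0,"dy": 0,"dz": 0.015,"yaw": 0},
    {"hand": 0.0,"dx": 0,"dy": 0,"dz": 0.04,"yaw": 0},
    {"hand": 0.0,"dx": 0,"dy": 0,"dz": 0.07,"yaw": 0},
    {"hand": 0.0,"dx": 0,"dy": 0,"dz": 0.1,"yaw": 0},
    {"hand": 0.0,"dx": 0,"dy": 0,"dz": 0.12,"yaw": 0},
    {"hand": 0.0,"dx": 0,"dy": 0,"dz": 0.12,"yaw": 0},
  ],
)

```text
time: 13.1
tcp_pos: [0.4893, -0.3744, 0.1524]
tcp_rot: [[-0.774, 0.633, 0.004], [0.633, 0.774, -0.004], [-0.005, -0.001, -1.0]]
contact_force: [-0.7, -0.3, -4.1]
grip_width: 0.0118
grasp_force: 30.0
```

```bash
cat > fit.py <<'E'
from h import *
from scipy.optimize import minimize
E0=np.array([[1,-.001,.0003,.6244],[-.0009,-.9604,-.2785,.0785],[.0005,.2785,-.9604,.3854],[0,0,0,1]])
K=np.array(calibration("wrist")["camera_matrix"]);T=np.linalg.inv(E0)
im=cv2.imread("pics/w0.png").astype(int)
def fit(T,im,roi,thr):
    m=((im.min(2)>thr)&(im.max(2)-im.min(2)<30)).astype(np.uint8)
    M=np.zeros_like(m);y0,y1,x0,x1=roi;M[y0:y1,x0:x1]=1;m&=M
    n,l,s,_=cv2.connectedComponentsWithStats(m);m=(l==1+np.argmax(s[1:,4])).astype(np.uint8)
    def box(x0,x1,y0,y1):return np.array([[a,b,z] for a in(x0,x1) for b in(y0,y1) for z in(0,.025)])
    def sil(p):
        o=np.zeros(m.shape,np.uint8);c,s=np.cos(p[2]),np.sin(p[2])
        for B in(box(0,.014,-.12,.014),box(-.1,.014,0,.014)):
            w=B.copy();w[:,:2]=B[:,:2]@np.array([[c,s],[-s,c]])+p[:2];q=K@(T[:3,:3]@w.T+T[:3,3:4]);q=(q[:2]/q[2]).T
            cv2.fillConvexPoly(o,cv2.convexHull(np.round(q*16).astype(np.int32)),1,shift=4)
        return o&M
    S=np.array([.01,.01,.1]);b=np.array([.601,.02,0])
    f=lambda s:1-(lambda o:(o&m).sum()/(o|m).sum())(sil(b+S*s))
    r_=minimize(f,[0,0,0],method="Nelder-Mead",options=dict(initial_simplex=[[0,0,0],[1,0,0],[0,1,0],[0,0,1]]))
    p=b+S*r_.x;print(m.sum(),"IoU",1-r_.fun,p[:2],np.degrees(p[2]));return p
if __name__=="__main__":
    for thr in(110,140,170): fit(T,im,(130,268,195,330),thr)
    T2=E0.copy();T2[:3,3]=[.514,.199,.4257];im2=cv2.imread("pics/w2.png").astype(int)
    for thr in(110,140,170): fit(np.linalg.inv(T2),im2,(215,272,300,397),thr)
E
python3 fit.py
```

```text
2717 IoU 0.9610017889087656 [0.60006652 0.02091032] 0.20555113787433732
2618 IoU 0.9434234234234234 [0.59986996 0.02176399] 0.753300660246505
2390 IoU 0.8757786735067791 [0.59994763 0.02184293] 0.037346426998438154
1803 IoU 0.955614973262032 [0.59958009 0.01956002] -0.44719939038076795
1717 IoU 0.9326453014665942 [0.5996761  0.02083897] 0.2969746131969934
1591 IoU 0.895329206527856 [0.59940245 0.02083195] -0.05960042587113038
```

servo_tool(
  steps=[
    {"hand": 0.0,"dx": 0.005,"dy": 0.02,"dz": 0,"yaw": -4},
    {"hand": 0.0,"dx": 0.015,"dy": 0.06,"dz": 0,"yaw": -11},
    {"hand": 0.0,"dx": 0.025,"dy": 0.105,"dz": 0,"yaw": -18},
    {"hand": 0.0,"dx": 0.035,"dy": 0.15,"dz": 0,"yaw": -25},
    {"hand": 0.0,"dx": 0.045,"dy": 0.195,"dz": 0,"yaw": -32},
    {"hand": 0.0,"dx": 0.055,"dy": 0.24,"dz": 0,"yaw": -39},
    {"hand": 0.0,"dx": 0.06,"dy": 0.28,"dz": 0,"yaw": -46},
    {"hand": 0.0,"dx": 0.067,"dy": 0.31,"dz": 0,"yaw": -50.5},
  ],
)

```text
time: 13.9
tcp_pos: [0.5542, -0.0607, 0.148]
tcp_rot: [[-0.0, 1.0, -0.002], [1.0, 0.0, 0.001], [0.001, -0.002, -1.0]]
contact_force: [-0.4, -0.5, -3.8]
grip_width: 0.0119
grasp_force: 30.0
```

servo_tool(
  steps=[
    {"hand": 0.0,"dx": 0,"dy": 0.02,"dz": 0,"yaw": 0},
    {"hand": 0.0,"dx": 0,"dy": 0.028,"dz": 0,"yaw": 0},
    {"hand": 0.0,"dx": 0,"dy": 0.028,"dz": 0,"yaw": 0},
    {"hand": 0.0,"dx": 0,"dy": 0.028,"dz": 0,"yaw": 0},
  ],
)

```text
time: 14.3
tcp_pos: [0.555, -0.036, 0.1486]
tcp_rot: [[-0.004, 1.0, -0.001], [1.0, 0.004, -0.0], [-0.0, -0.001, -1.0]]
contact_force: [-0.0, 0.2, -4.3]
grip_width: 0.0119
grasp_force: 30.0
```

```bash
python3 - <<'E'
from fit import *
np.set_printoptions(precision=4,suppress=True)
c=calibration("wrist");s=r.read_state();print(s["tcp_pos"],s["tcp_rot"][0])
im=get_image("wrist");save(im,"w5.png")
for d in place_of("wrist","corner")[:2]:print(d,ray("wrist",d["xy"],0,c)[:2])
for cam in("scene","side"):
    get_image(cam)
    for d in place_of(cam,"corner")[:1]:print(cam,d,ray(cam,d["xy"],0)[:2])
E
```

```text
[ 0.555  -0.036   0.1486] [-0.0043  1.     -0.0006]
{'xy': [362.2, 130.4], 'score': 0.9} [0.5971 0.0193]
scene {'xy': [310.2, 235.6], 'score': 0.74} [0.6103 0.01  ]
side {'xy': [351.8, 184.1], 'score': 0.66} [0.6131 0.0245]
```

View pics/w5.png

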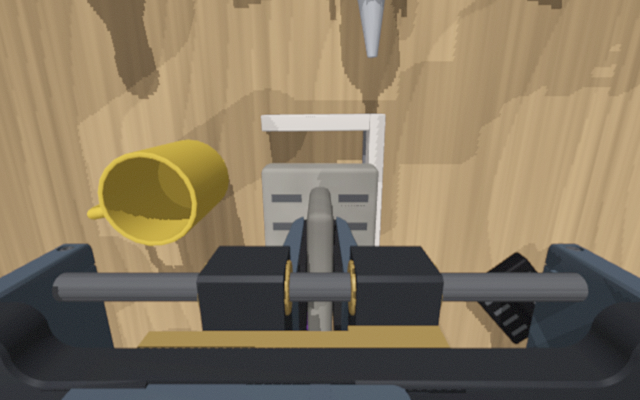

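The wrist view shows the caddy square with the upstand and its inner corner at about (365,130). The caddy is still clear of both walls, and the mug on the left is clear too. Lowering now.

servo_tool(
  steps=[
    {"hand": 0.0,"dx": 0,"dy": 0,"dz": -0.04,"yaw": 0},
    {"hand": 0.0,"dx": 0,"dy": 0,"dz": -0.08,"yaw": 0},
    {"hand": 0.0,"dx": 0,"dy": 0,"dz": -0.105,"yaw": 0},
    {"hand": 0.0,"dx": 0,"dy": 0,"dz": -0.113,"yaw": 0},
    {"hand": 0.0,"dx": 0,"dy": 0,"dz": -0.117,"yaw": 0},
    {"hand": 0.0,"dx": 0,"dy": 0,"dz": -0.118,"yaw": 0},
    {"hand": 0.0,"dx": 0,"dy": 0,"dz": -0.118,"yaw": 0},
  ],
)

```text
time: 15.3
tcp_pos: [0.5561, -0.0354, 0.032]
tcp_rot: [[-0.004, 1.0, 0.002], [1.0, 0.004, -0.0], [-0.0, 0.002, -1.0]]
contact_force: [-0.2, -0.1, -3.7]
grip_width: 0.0116
grasp_force: 30.0
```

servo_tool(
  steps=[
    {"hand": 0.0,"dx": 0,"dy": 0,"dz": -0.002,"yaw": 0},
    {"hand": 0.0,"dx": 0,"dy": 0.004,"dz": -0.003,"yaw": 0},
    {"hand": 0.0,"dx": 0,"dy": 0.008,"dz": -0.003,"yaw": 0},
    {"hand": 0.0,"dx": 0.0,"dy": 0.01,"dz": -0.003,"yaw": 0},
    {"hand": 0.0,"dx": 0.0,"dy": 0.01,"dz": -0.003,"yaw": 0},
  ],
)

```text
time: 15.8
tcp_pos: [0.5564, -0.0253, 0.0289]
tcp_rot: [[-0.005, 1.0, 0.002], [1.0, 0.005, -0.001], [-0.001, 0.002, -1.0]]
contact_force: [1.5, -2.4, 6.2]
grip_width: 0.0115
grasp_force: 30.0
```

servo_tool(
  steps=[
    {"hand": 0.0,"dx": 0,"dy": 0,"dz": 0.0006,"yaw": 0},
    {"hand": 0.0,"dx": 0,"dy": 0.001,"dz": 0.0006,"yaw": 0},
    {"hand": 0.0,"dx": 0,"dy": 0.002,"dz": 0.0006,"yaw": 0},
    {"hand": 0.0,"dx": 0,"dy": 0.002,"dz": 0.0006,"yaw": 0},
  ],
)

```text
time: 16.2
tcp_pos: [0.5556, -0.0234, 0.0289]
tcp_rot: [[-0.004, 1.0, 0.001], [1.0, 0.004, -0.0], [-0.0, 0.001, -1.0]]
contact_force: [-0.4, -4.1, 6.0]
grip_width: 0.012
grasp_force: 30.0
```

servo_tool(
  steps=[
    {"hand": 0.0,"dx": 0,"dy": 0,"dz": 0.0006,"yaw": 0},
    {"hand": 0.0,"dx": 0.003,"dy": 0,"dz": 0.0006,"yaw": 0},
    {"hand": 0.0,"dx": 0.006,"dy": 0,"dz": 0.0006,"yaw": 0},
    {"hand": 0.0,"dx": 0.008,"dy": 0,"dz": 0.0006,"yaw": 0},
    {"hand": 0.0,"dx": 0.009,"dy": 0,"dz": 0.0006,"yaw": 0},
    {"hand": 0.0,"dx": 0.009,"dy": 0,"dz": 0.0006,"yaw": 0},
  ],
)

```text
time: 16.8
tcp_pos: [0.5644, -0.0232, 0.029]
tcp_rot: [[-0.004, 1.0, -0.0], [1.0, 0.004, 0.0], [0.0, -0.0, -1.0]]
contact_force: [-0.8, 0.4, -3.5]
grip_width: 0.0118
grasp_force: 30.0
```

servo_tool(
  steps=[
    {"hand": 0.0,"dx": 0,"dy": 0.001,"dz": 0,"yaw": 0},
    {"hand": 0.0,"dx": 0,"dy": 0.002,"dz": 0,"yaw": 0},
    {"hand": 0.0,"dx": 0,"dy": 0.003,"dz": 0,"yaw": 0},
    {"hand": 0.0,"dx": 0,"dy": 0.003,"dz": 0,"yaw": 0},
  ],
)

```text
time: 17.2
tcp_pos: [0.5645, -0.0221, 0.0294]
tcp_rot: [[-0.006, 1.0, 0.001], [1.0, 0.006, -0.003], [-0.003, 0.001, -1.0]]
contact_force: [-1.5, -19.6, -1.0]
grip_width: 0.0117
grasp_force: 30.0
```

servo_tool(
  steps=[
    {"hand": 0.0,"dx": 0,"dy": -0.0015,"dz": 0,"yaw": 0},
    {"hand": 0.0,"dx": 0.001,"dy": -0.0015,"dz": 0,"yaw": 0},
    {"hand": 0.0,"dx": 0.002,"dy": -0.0015,"dz": 0,"yaw": 0},
    {"hand": 0.0,"dx": 0.002,"dy": -0.0015,"dz": 0,"yaw": 0},
  ],
)

```text
time: 17.6
tcp_pos: [0.5647, -0.0223, 0.0291]
tcp_rot: [[-0.005, 1.0, -0.003], [1.0, 0.005, -0.001], [-0.001, -0.003, -1.0]]
contact_force: [-9.8, -9.6, 4.6]
grip_width: 0.0115
grasp_force: 30.0
```

servo_tool(
  steps=[
    {"hand": 0.0,"dx": 0,"dy": -0.0015,"dz": 0.0005,"yaw": 0},
    {"hand": 0.0,"dx": 0,"dy": -0.002,"dz": 0.0005,"yaw": 0},
    {"hand": 0.0,"dx": 0.001,"dy": -0.002,"dz": 0.0005,"yaw": 0},
    {"hand": 0.0,"dx": 0.001,"dy": -0.002,"dz": 0.0005,"yaw": 0},
  ],
)

```text
time: 18.0
tcp_pos: [0.5662, -0.0236, 0.0294]
tcp_rot: [[-0.005, 1.0, -0.002], [1.0, 0.005, 0.0], [0.0, -0.002, -1.0]]
contact_force: [-6.5, -1.8, 0.8]
grip_width: 0.0119
grasp_force: 30.0
```

servo_tool(
  steps=[
    {"hand": 0.0,"dx": 0.0005,"dy": -0.0005,"dz": 0.0004,"yaw": 0},
    {"hand": 0.0,"dx": 0.001,"dy": -0.0005,"dz": 0.0004,"yaw": 0},
    {"hand": 0.0,"dx": 0.001,"dy": -0.0005,"dz": 0.0004,"yaw": 0},
    {"hand": 0.0,"dx": 0.001,"dy": -0.0005,"dz": 0.0004,"yaw": 0},
  ],
)

```text
time: 18.4
tcp_pos: [0.5662, -0.0237, 0.0295]
tcp_rot: [[-0.005, 1.0, -0.004], [1.0, 0.005, 0.001], [0.001, -0.004, -1.0]]
contact_force: [-9.1, 0.1, -1.5]
grip_width: 0.0123
grasp_force: 30.0
```

servo_tool(
  steps=[
    {"hand": 0.0,"dx": -0.0004,"dy": 0.001,"dz": -0.0002,"yaw": 0},
    {"hand": 0.0,"dx": -0.0004,"dy": 0.002,"dz": -0.0002,"yaw": 0},
    {"hand": 0.0,"dx": -0.0004,"dy": 0.0027,"dz": -0.0002,"yaw": 0},
    {"hand": 0.0,"dx": -0.0004,"dy": 0.0027,"dz": -0.0002,"yaw": 0},
    {"hand": 0.0,"dx": -0.0004,"dy": 0.0027,"dz": -0.0002,"yaw": 0},
  ],
)

```text
time: 18.9
tcp_pos: [0.5663, -0.0222, 0.0294]
tcp_rot: [[-0.005, 1.0, -0.003], [1.0, 0.005, -0.001], [-0.001, -0.003, -1.0]]
contact_force: [-8.1, -11.4, -2.5]
grip_width: 0.0121
grasp_force: 30.0
```

servo_tool(
  steps=[
    {"hand": 0.0,"dx": 0,"dy": 0,"dz": -0.0004,"yaw": 0},
    {"hand": 0.0,"dx": 0,"dy": 0,"dz": -0.0004,"yaw": 0},
    {"hand": 0.0,"dx": 0,"dy": 0,"dz": -0.0004,"yaw": 0},
    {"hand": 0.0,"dx": 0,"dy": 0,"dz": -0.0004,"yaw": 0},
    {"hand": 0.0,"dx": 0,"dy": 0,"dz": -0.0004,"yaw": 0},
  ],
)

```text
time: 19.4
tcp_pos: [0.5663, -0.0222, 0.0293]
tcp_rot: [[-0.005, 1.0, -0.003], [1.0, 0.005, -0.001], [-0.001, -0.003, -1.0]]
contact_force: [-9.4, -10.8, 2.6]
grip_width: 0.012
grasp_force: 30.0
```

```bash
python3 - <<'E'
from h import *
s=r.read_state();im=get_image("wrist");print(s["contact_force"],s["moment"])
# gap check: pixels along the short wall/caddy boundary: print line-angle of caddy rear edge vs wall top edge
g=cv2.cvtColor(im,cv2.COLOR_RGB2GRAY)
for d in trace("wrist","caddy")[:1]:
    ys,xs=np.nonzero(d["pixels"])
    e=[(x,ys[xs==x].min()) for x in range(xs.min()+8,xs.max()-8) if (xs==x).any()]
    e=np.array(e);print(np.polyfit(e[:,0],e[:,1],1),xs.min(),xs.max())
for d in trace("wrist","corner")[:1]:
    ys,xs=np.nonzero(d["pixels"]);e=np.array([(x,ys[xs==x].min()) for x in range(xs.min()+8,xs.max()-8) if (xs==x).any()]);print(np.polyfit(e[:,0],e[:,1],1),xs.min(),xs.max())
c=im[90:250,230:400];save(cv2.resize(c,None,fx=4,fy=3.7,interpolation=cv2.INTER_CUBIC),"w6.png")
E
```

```text
[ -9.38517534 -10.80205078   2.60198842] [-1.89959193  1.99654413  0.53814064]
[-6.90069007e-04  1.70309787e+02] 261 377
[-9.33194709e-03  1.43906094e+02] 204 406
```

The moment about z (+0.54 N·m) and the wall edge slope both suggest turning the caddy about +0.5° to sit flush.

servo_tool(
  steps=[
    {"hand": 0.0,"dx": 0,"dy": 0,"dz": 0.0003,"yaw": 0.3},
    {"hand": 0.0,"dx": 0,"dy": 0,"dz": 0.0003,"yaw": 0.6},
    {"hand": 0.0,"dx": 0,"dy": 0,"dz": 0.0003,"yaw": 0.6},
    {"hand": 0.0,"dx": 0,"dy": 0,"dz": 0.0003,"yaw": 0.6},
  ],
)

```text
time: 19.95
tcp_pos: [0.5664, -0.0221, 0.0293]
tcp_rot: [[-0.015, 1.0, -0.003], [1.0, 0.015, -0.001], [-0.001, -0.003, -1.0]]
contact_force: [-7.4, -10.5, -3.0]
grip_width: 0.0118
grasp_force: 30.0
```

```bash
python3 - <<'E'
from h import *
s=r.read_state();print(s["contact_force"],s["moment"],s["tcp_rot"][1])
E
```

```text
[ -7.38856437 -10.45753504  -2.98795232] [-1.9781759   1.51382033 -0.3475453 ] [ 9.99892298e-01  1.46597340e-02 -6.96367493e-04]
```

servo_tool(
  steps=[
    {"hand": 0.0,"dx": 0.0003,"dy": 0,"dz": -0.0003,"yaw": -0.22},
    {"hand": 0.0,"dx": 0.0003,"dy": 0,"dz": -0.0003,"yaw": -0.22},
    {"hand": 0.0,"dx": 0.0003,"dy": 0,"dz": -0.0003,"yaw": -0.22},
    {"hand": 0.0,"dx": 0.0003,"dy": 0,"dz": -0.0003,"yaw": -0.22},
    {"hand": 0.0,"dx": 0.0003,"dy": 0,"dz": -0.0003,"yaw": -0.22},
  ],
)

```text
time: 20.45
tcp_pos: [0.5665, -0.0221, 0.0293]
tcp_rot: [[-0.012, 1.0, -0.003], [1.0, 0.012, -0.001], [-0.001, -0.003, -1.0]]
contact_force: [-10.5, -9.6, 3.7]
grip_width: 0.0122
grasp_force: 30.0
```

```bash
python3 - <<'E'
from h import *
s=r.read_state();print(s["contact_force"],s["moment"],s["tcp_rot"][1],s["tcp_pos"])
E
```

```text
[-10.48596569  -9.5763129    3.689173  ] [-1.70359536  2.03393248  0.27575016] [ 9.99933518e-01  1.15024406e-02 -8.08402407e-04] [ 0.56648417 -0.02212593  0.02925744]
```

servo_tool(
  steps=[
    {"hand": 0.0,"dx": -0.0003,"dy": 0.0004,"dz": 0.0002,"yaw": 0},
    {"hand": 0.0,"dx": -0.0003,"dy": 0.0004,"dz": 0.0002,"yaw": 0},
    {"hand": 0.0,"dx": -0.0003,"dy": 0.0004,"dz": 0.0002,"yaw": 0},
    {"hand": 0.0,"dx": -0.0003,"dy": 0.0004,"dz": 0.0002,"yaw": 0},
    {"hand": 0.0,"dx": -0.0003,"dy": 0.0004,"dz": 0.0002,"yaw": 0},
  ],
)

```text
time: 20.95
tcp_pos: [0.5664, -0.0221, 0.0293]
tcp_rot: [[-0.012, 1.0, -0.003], [1.0, 0.012, -0.001], [-0.001, -0.003, -1.0]]
contact_force: [-7.7, -12.6, -1.4]
grip_width: 0.0119
grasp_force: 30.0
```

```bash
python3 -c "
from h import *
print(order.job_done())"
```

```text
the job is handed in; nothing more can be done
None
```

I squeezed the trigger fully home (40.4 mm across) and let it spring back. The grey caddy then went upright into the corner, and I handed the job in with the fingers still pressing it at about 8 N on the long wall and 13 N on the short wall; flushness was judged from position, forces and moments, not a final picture.

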